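Lock the sanitiser pump with its C-clip

ROBOT

A 7-joint arm with a two-finger parallel gripper is mounted at the origin on the work surface. World frame = base frame: x ahead of the robot, y to its left, z up, the work surface at z = 0. Lengths are in m, angles in degrees, forces in N, time in s.
With the tool pointing down it reaches from about 0.425 to 0.875 m from the base axis. Payload 4.7 kg.
Tool frame: the origin (TCP) lies at the very end of the fingers, on their centre line; the grasp point (between the pads) lies 19 mm behind it; z points along the fingers, y is the line along which they close (so a half turn about z gives the same grasp; the last joint's range is limited). The gripper opens to 87 mm and grips with 3 to 60 N. Pads are 19 mm wide; open, the fingers measure 117 mm over their backs; the gripper's body (75 mm by 190 mm) begins 51 mm behind the grasp point.
Start: joints at [-74.708, 18.392, -4.016, 83.108, 1.295, 78.541, -3.26], TCP at [0.163, 0.629, 0.223] pointing down, gripper open.
Joint ranges: [-163.93, 163.93], [-17.29, 119.83], [-79.2, 71.16], [3.27, 140.29], [-89.18, 269.18], [5.43, 117.66], [-154.24, 154.24]. Speed limits (degrees/s): [147.25, 147.25, 180, 180, 180, 180, 180].

INTERFACE

Orientations are given as a 3x3 rotation matrix whose columns are the frame's x, y, z axes.
In Python, from rig import robot gives the robot as it stands.
- The arm moves only by the shell command python3 -m pendant 'ROWS' [FORCE]. ROWS is JSON, a list of rows, each a list of 7 numbers: the shift along the world's x, y, z scaled (see below), then the turn, a rotation vector about the world's x, y, z scaled (see below), then the opening, from 0 (shut) to 1 (fully open). In form: [[dx, dy, dz, ax, ay, az, claw], ...]. A call has 1 to 20 rows; each row shifts and turns the commanded pose from where the row before left it; what a row does not reach is not made up. The controller multiplies each number of a shift by 0.025 m and each number of a turn by 0.15 rad. A row lasts 1/8 s, in which the tool goes at most 62.5 mm and 10.7 degrees, less where a joint would pass 70% of its speed; a pose out of reach is approached as far as the arm can. A call with a number of a shift or a turn outside -1 to 1 is refused whole. A call with a gripper value outside its range is refused whole. The fingers move at their own pace and stop on an object; FORCE is the grip in N (left out, the last holds). Time passes only in rows, so rows that do not move let the fingers close. It gives the time, the measured TCP pose, the force, the opening and the grip force at its end, in the units of the state.
- robot.state(): the state, without advancing time (a new reading comes with each control period).
- robot.capture(name): name is "scene" or "top" or "wrist"; returns a dict with "image" (384x512x3 uint8, red, green, blue), "fov_y" (degrees; the focal length in pixels is half the picture's height over the tangent of half this angle, whatever the lens; pixels are square), "cx", "cy" (the principal point, pixels), "origin" and "rotation" of the camera in the world. Camera axes: x right, y down, z forward; pixel columns grow to the right and rows downward; lengths in m; the calibration is good to about 2 mm. A picture is of the moment at which its call begins. There is no depth.
- robot.finish_job(): hands the job in; it is judged then, once.
The state is a dict: "clock": time; "joint_positions": joint angles; "qd": joint speeds; "effort": joint torques, N m; "position": TCP position; "eef_rot": TCP orientation; "wrist_force": force on the tool from outside, world axes, zero at the start; "moment": the same for the moment, N m; "gripper_width": finger opening in m; "gripper_force": force on a finger pad.
Only numpy, scipy, OpenCV 4.12 (cv2) and the standard library are available. Lean on these libraries where they do the work, as an engineer would, in place of code of your own. Each camera call takes 0.05 s, during which the arm holds its last target. There are 200 camera calls.

TASK

The pump bottles are about to be carried off, and one of the two is not locked yet. Pick up the loose C-shaped lock clip by its grip, slide it sideways through its gap onto the bare stem of the unlocked pump, under the pump head, and leave it lying flat on the bottle's cap around the stem. Keep both pump bottles standing where they are.

Things in the scene. Friction and masses are not known exactly. Their poses are not given: they have to be found in the camera images.
- clip_ring (a point): The loose lock clip: a flat steel C (52 mm outside, 40 mm inside diameter, 14 mm high) lying flat on the table, with a black grip; 60 g, 100 mm long overall. The closed steel band and the steel scoop are something else. This point is the centre of the C, 7 mm above its underside. Axes: x points out through the 34 mm wide gap, away from the grip; z up.
- clip_grip (a point): Centre of the clip's black grip, an upright block 24 mm long (clip x), 12 mm thick (clip y) and 34 mm high; pinch it from above across the 12 mm. It lies 62 mm from the centre of the C, opposite the gap, and 17 mm above the underside; a bar 12 mm wide and 10 mm high joins it to the C. Axes as for clip_ring.
- pump_stem (a point): Unlocked pump bottle (white, round, loose): foot of its bare upright steel stem, on the axis, level with the flat top of the 76 mm wide grey cap, 150 mm above the table. Stem 12 mm in diameter, bare for 38 mm; above it the head, 44 mm in diameter, 14 mm high, too big for the C. Axes: z up, x along the nozzle (80 mm long, roughly away from the robot). Slide on from the robot's side.
- locked_stem (a point): The same point on the other pump bottle, of the same make (both 100 mm in diameter, 1.4 kg, 202 mm high with the head; nozzle end drooping to 28 mm above the cap). It already carries such a clip, fixed round its stem, with the grip opposite its nozzle, roughly towards the robot. Leave it alone.

How it is judged:
By the outcome, as a careful person would: the job done as asked, in the order asked, and still so for the second after the job is handed in, with the robot touching nothing.
It also fails if it takes over 40 s, if anything falls off the work surface, if the arm or the gripper's body presses on something with over 40 N, if the wrist force passes 120 N, or if a joint passes its speed limit or range.

## Working session

There is one attempt and no reset: what is moved stays moved. The work goes in short steps, Python scripts to look and compute and a shell command to move; the robot and the scene stay as the last step left them, time stands still between calls to the robot, and variables do not carry over. Pictures are saved under pics/ and viewed, at most 10 in all, crops included, and the job is handed in when it is done.

```bash
mkdir -p pics
cat > h.py <<'E'
from rig import robot
import numpy as np, cv2, json, pickle
def cap(n,save=None):
    c=robot.capture(n)
    if save:
        cv2.imwrite(f'pics/{save}.png',cv2.cvtColor(c['image'],cv2.COLOR_RGB2BGR)); pickle.dump(c,open(f'pics/{save}.pkl','wb'))
    return c
def ray(c,u,v):
    f=c['image'].shape[0]/2/np.tan(np.radians(c['fov_y'])/2)
    d=np.array(c['rotation'])@np.array([(u-c['cx'])/f,(v-c['cy'])/f,1.])
    return np.array(c['origin']),d
def plane(c,u,v,z):
    o,d=ray(c,u,v); return o+d*(z-o[2])/d[2]
def proj(c,p):
    f=c['image'].shape[0]/2/np.tan(np.radians(c['fov_y'])/2)
    q=np.array(c['rotation']).T@(np.array(p)-np.array(c['origin'])); return f*q[0]/q[2]+c['cx'],f*q[1]/q[2]+c['cy']
E
python3 - <<'E'
from h import *
a=cap('top','top0');b=cap('scene','scene0')
for c in(a,b):print(np.round(c['origin'],3),np.round(c['rotation'],3).tolist(),c['fov_y'],c['cx'],c['cy'])
s=robot.state();print(s['position'],np.round(s['eef_rot'],3).tolist(),s['clock'])
E
```

```text
[0.461 0.002 1.139] [[0.019, -0.998, 0.057], [-1.0, -0.019, -0.004], [0.005, -0.057, -0.998]] 55.70289851619315 259.94126468120317 192.7655111241131
[ 0.999 -0.445  0.967] [[0.678, 0.592, -0.435], [0.735, -0.537, 0.414], [0.012, -0.601, -0.799]] 42.84592872408697 258.1962775965653 196.2586375220183
[0.16250816 0.62885276 0.22158316] [[-0.968, 0.25, -0.0], [0.25, 0.968, -0.002], [-0.0, -0.002, -1.0]] 0.1
```

View pics/top0.png

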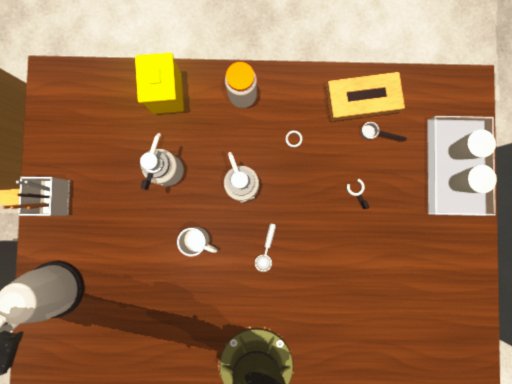

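View pics/scene0.png

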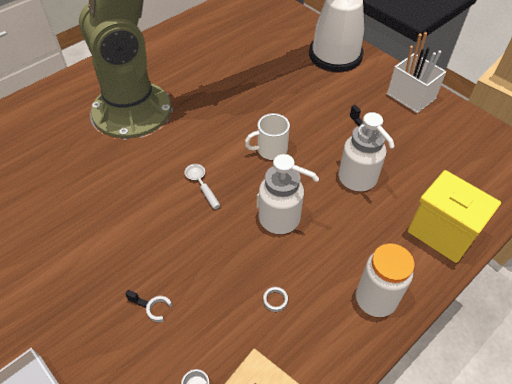

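Run:
```python
from h import *
a=pickle.load(open('pics/top0.pkl','rb'));b=pickle.load(open('pics/scene0.pkl','rb'))
def blobs(c,box,name):
    u0,v0,u1,v1=box;im=c['image'][v0:v1,u0:u1]
    hsv=cv2.cvtColor(im,cv2.COLOR_RGB2HSV)
    for n,m in(('white',(hsv[...,1]<60)&(hsv[...,2]>130)),('black',hsv[...,2]<45)):
        k,l,s,ce=cv2.connectedComponentsWithStats(m.astype(np.uint8))
        for i in range(1,k):
            if s[i,4]>8:print(name,n,s[i],ce[i]+[u0,v0], 'z=.007',plane(c,*(ce[i]+[u0,v0]),.007 if n=='white' else .025).round(3))
blobs(a,(335,165,385,220),'top clip');blobs(b,(115,280,185,335),'scene clip')
# bottle axis: head in both views
def tri(p,q):
    (o1,d1),(o2,d2)=ray(a,*p),ray(b,*q)
    s=np.linalg.lstsq(np.c_[d1,-d2],o2-o1,rcond=None)[0];x,y=o1+s[0]*d1,o2+s[1]*d2;return ((x+y)/2).round(3),np.linalg.norm(x-y).round(4)
print('head',tri((238.5,180),(283.5,162)),plane(a,238.5,180,.202))
A=cv2.resize(cv2.cvtColor(a['image'][140:220,200:280],cv2.COLOR_RGB2BGR),None,fx=5,fy=5,interpolation=2)
B=cv2.resize(cv2.cvtColor(b['image'][140:240,250:330],cv2.COLOR_RGB2BGR),None,fx=4,fy=4,interpolation=2)
cv2.imwrite('pics/z1.png',np.hstack([A,B]) if A.shape[0]==B.shape[0] else B)
```

```text
top clip white [ 12  14  17  17 103] [356.00970874 188.51456311] z=.007 [ 0.545 -0.302  0.007]
top clip black [26 36  5  7 16] [362.8125 204.    ] z=.007 [ 0.496 -0.318  0.025]
scene clip white [ 31  16  25  24 205] [155.7902439  306.64390244] z=.007 [ 0.544 -0.302  0.007]
scene clip black [11 14 17 12 72] [133.40277778 298.84722222] z=.007 [ 0.508 -0.329  0.025]
head (array([0.547, 0.055, 0.194]), np.float64(0.0004)) [0.54645607 0.05486278 0.202     ]
```

View pics/z1.png

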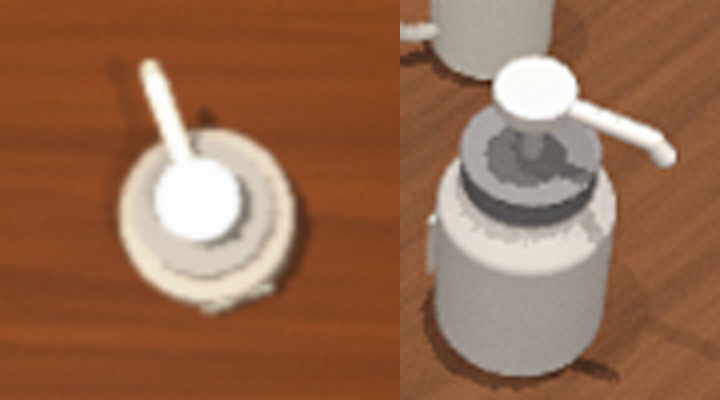

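```bash
python3 -m pendant '[[0,0,1,0,0,-1,1],[0,0,1,0,0,-1,1],[0,0,1,0,0,-1,1],[0,0,1,0,0,-1,1],[0,0,1,0,0,-1,1],[0,0,1,0,0,-1,1],[0,0,1,0,0,-1,1],[0,0,1,0,0,-1,1],[1,-1,0,0,0,-1,1],[1,-1,0,0,0,-1,1],[1,-1,0,0,0,-1,1],[1,-1,0,0,0,-1,1],[1,-1,0,0,0,-1,1],[1,-1,0,0,0,-1,1],[1,-1,0,0,0,-1,1],[1,-1,0,0,0,-1,1],[1,-1,0,0,0,-0.6,1],[1,-1,0,0,0,0,1],[1,-1,0,0,0,0,1],[1,-1,0,0,0,0,1]]'; python3 -c "
from h import *
s=robot.state();print(np.round(s['joint_positions'],1),np.round(s['eef_rot'],3).tolist())"
```

```text
clock: 2.6
position: [0.4636, 0.328, 0.4223]
eef_rot: [[0.922, 0.388, -0.0], [0.388, -0.922, -0.0], [-0.0, 0.0, -1.0]]
wrist_force: [1.0, 0.1, 0.4]
gripper_width: 0.0868
gripper_force: 0.0
[ -61.     7.4   26.6   74.7   -3.3   98.7 -102.3] [[0.922, 0.388, -0.0], [0.388, -0.922, -0.0], [-0.0, 0.0, -1.0]]
```

```bash
python3 -m pendant '[[0.1,-1,0,0,0,0,1],[0.1,-1,0,0,0,0,1],[0.1,-1,0,0,0,0,1],[0.1,-1,0,0,0,0,1],[0.1,-1,0,0,0,0,1],[0.1,-1,0,0,0,0,1],[0.1,-1,0,0,0,0,1],[0.1,-1,0,0,0,0,1],[0.1,-1,0,0,0,0,1],[0.1,-1,0,0,0,0,1],[0.1,-1,0,0,0,0,1],[0.1,-1,0,0,0,0,1],[0.1,-1,0,0,0,0,1],[0.1,-1,0,0,0,0,1],[0,-1,0,0,0,0,1],[0,-1,-1,0,0,0,1],[0,-1,-1,0,0,0,1],[0,-1,-1,0,0,0,1],[0,-1,-1,0,0,0,1],[0,-1,-1,0,0,0,1]]' && python3 -m pendant '[[0,-1,-1,0,0,0,1],[0,-1,-1,0,0,0,1],[0,-1,-1,0,0,0,1],[0,-1,-1,0,0,0,1],[0,-1,-1,0,0,0,1],[0,0,0,0,0,0,1],[0,0,0,0,0,0,1]]'; python3 -c "
from h import *
s=robot.state();print(np.round(s['joint_positions'],1))
c=cap('wrist','w1');print(c['origin'],c['rotation'],c['fov_y'])"
```

```text
clock: 5.1
position: [0.497, -0.1719, 0.2969]
eef_rot: [[0.921, 0.389, 0.001], [0.389, -0.921, 0.001], [0.001, -0.0, -1.0]]
wrist_force: [-0.5, 0.1, 0.1]
gripper_width: 0.0871
gripper_force: 0.0
clock: 5.98
position: [0.4978, -0.2953, 0.1732]
eef_rot: [[0.921, 0.389, 0.001], [0.389, -0.921, 0.0], [0.001, -0.0, -1.0]]
wrist_force: [0.7, -0.9, 1.7]
gripper_width: 0.0869
gripper_force: 0.0
[-20.7  17.4  58.3  99.1 -15.5  72.2 -25.9]
[ 0.56393062 -0.26793091  0.33535494] [[ 0.38869189 -0.89020008 -0.23761826]
 [-0.92136712 -0.37585562 -0.09907162]
 [-0.00111659  0.25744198 -0.96629311]] 70.77723696942373
```

View pics/w1.png

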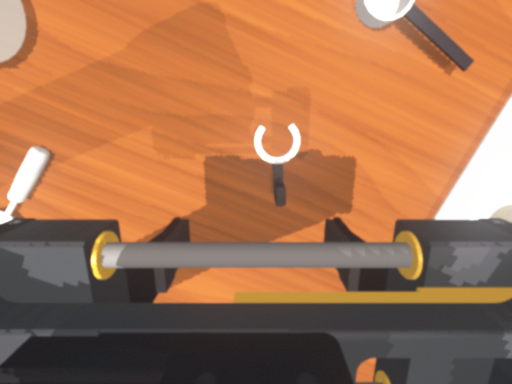

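Run:
```python
from h import *
c=pickle.load(open('pics/w1.pkl','rb'))
im=c['image'];hsv=cv2.cvtColor(im,cv2.COLOR_RGB2HSV)
m=((hsv[...,1]<60)&(hsv[...,2]>150));k=np.zeros_like(m);k[115:175,245:310]=1
p=np.argwhere(m&k)[:,::-1].astype(np.float32)
(u,v),r=cv2.minEnclosingCircle(p);R=plane(c,u,v,.012);print('ring',u,v,r,R)
k[:]=0;k[165:210,262:298]=1
b=np.argwhere((hsv[...,2]<75)&k)[:,::-1];print(b.min(0),b.max(0))
for row in range(164,210,4):
    q=b[b[:,1]==row];print(row,q[:,0].min() if len(q) else '',q[:,0].max() if len(q) else '', im[row,272:290:3,:].mean(1).astype(int) if len(q) else '')
# predictions for yaws
for y in np.radians([16,18,20,22,24,26]):
    d=np.array([np.cos(y),np.sin(y),0]);C=np.array([R[0],R[1],0])
    print(np.degrees(y),[np.round(proj(c,C-d*l+[0,0,h]),1).tolist() for l,h in((50,34),(74,34),(74,0),(35,10))for l,h in[(l/1000,h/1000)]])
```

```text
ring 277.08526611328125 140.66366577148438 23.744285583496094 [ 0.55188392 -0.29886918  0.012     ]
[275 182] [282 186]
164   
168   
172   
176   
180   
184 275 281 [ 91  62  59  60  91 107]
188   
192   
196   
200   
204   
208   
16.0 [[272.4, 186.0], [269.6, 205.8], [268.4, 197.8], [273.0, 169.5]]
18.0 [[273.9, 186.2], [271.8, 206.1], [270.4, 198.0], [274.0, 169.6]]
20.0 [[275.4, 186.3], [274.0, 206.2], [272.4, 198.1], [275.0, 169.7]]
22.0 [[277.0, 186.3], [276.2, 206.3], [274.4, 198.2], [276.0, 169.7]]
24.000000000000004 [[278.5, 186.3], [278.5, 206.3], [276.4, 198.2], [277.0, 169.7]]
26.0 [[280.0, 186.3], [280.7, 206.2], [278.4, 198.1], [278.0, 169.7]]
```

Run:
```python
import cv2
i=cv2.imread('pics/w1.png')[110:215,235:325]
cv2.imwrite('pics/z2.png',cv2.resize(i,None,fx=5.5,fy=5.5,interpolation=2))
```

```text
(no output)
```

View pics/z2.png

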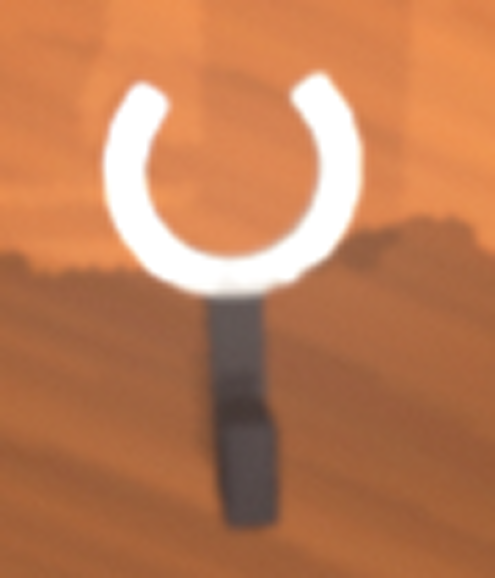

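```bash
python3 -m pendant '[[0,-0.6,-1,0,0,0.34,1],[0,-0.6,-1,0,0,0,1],[0,0,-1,0,0,0,1],[0,0,-1,0,0,0,1],[0,0,-1,0,0,0,1],[0,0,-1,0,0,0,1],[0,0,-0.7,0,0,0,1],[0,0,0,0,0,0,1],[0,0,0,0,0,0,0],[0,0,0,0,0,0,0],[0,0,0,0,0,0,0],[0,0,0,0,0,0,0],[0,0,0,0,0,0,0],[0,0,0,0,0,0,0]]' 30
```

```text
clock: 7.78
position: [0.4976, -0.3256, 0.0051]
eef_rot: [[0.901, 0.435, 0.0], [0.435, -0.901, -0.0], [-0.0, 0.0, -1.0]]
wrist_force: [0.9, 0.1, 0.3]
gripper_width: 0.0345
gripper_force: 0.0
```

```bash
python3 -m pendant '[[0,0,0,0,0,0,0],[0,0,0,0,0,0,0],[0,0,0,0,0,0,0],[0,0,0,0,0,0,0],[0,0,1,0,0,0,0],[0,0,1,0,0,0,0],[0,0,1,0,0,0,0],[0,0,1,0,0,0,0],[0,0,1,0,0,0,0],[0,0,1,0,0,0,0],[0,0,0,0,0,0,0]]' 30; python3 -c "
from h import *
cap('wrist','w2')"
```

```text
clock: 9.15
position: [0.4986, -0.3265, 0.1568]
eef_rot: [[0.901, 0.435, 0.003], [0.435, -0.901, -0.001], [0.002, 0.003, -1.0]]
wrist_force: [0.4, 0.2, -0.7]
gripper_width: 0.0119
gripper_force: 30.0
```

View pics/w2.png

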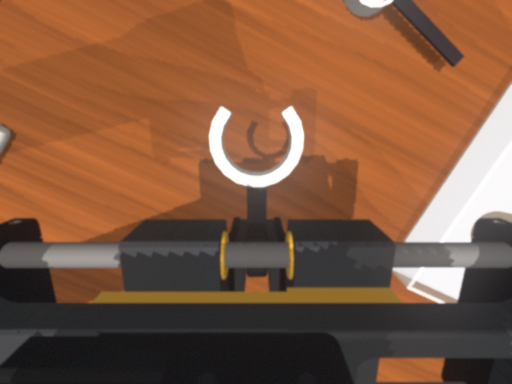

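```bash
python3 -m pendant '[[-0.5,0.5,0.4,0,0,0,0],[-0.5,1,0,0,0,0,0],[-0.5,1,0,0,0,0,0],[-0.5,1,0,0,0,0,0],[-0.26,1,0,0,0,0,0],[0,1,0,0,0,0,0],[0,1,0,0,0,0,0],[0,1,0,0,0,0,0],[0,1,0,0,0,0,0],[0,1,0,0,0,0,0],[0,1,0,0,0,0,0],[0,1,0,0,0,0,0],[0,1,0,0,0,0,0],[0,0.5,0,0,0,0,0],[0,0.2,0,0,0,0,0],[0,0,0,0,0,0,0],[0,0,0,0,0,0,0]]' 30
python3 - <<'E'
from h import *
o=pickle.load(open('pics/w2.pkl','rb'));hsv=cv2.cvtColor(o['image'],cv2.COLOR_RGB2HSV)
m=((hsv[...,1]<60)&(hsv[...,2]>150));k=np.zeros_like(m);k[95:192,200:312]=1
p=np.argwhere(m&k)[:,::-1].astype(np.float32);(u,v),r=cv2.minEnclosingCircle(p)
print('ring-tcp',u,v,r,plane(o,u,v,.1568+.008)-[.4986,-.3265,0])
cap('wrist','w3')
E
```

```text
clock: 11.32
position: [0.4411, 0.0035, 0.1651]
eef_rot: [[0.901, 0.434, -0.0], [0.434, -0.901, -0.0], [-0.0, 0.0, -1.0]]
wrist_force: [-0.2, 0.8, -0.0]
gripper_width: 0.0122
gripper_force: 30.0
ring-tcp 256.37548828125 138.95489501953125 48.52980041503906 [0.05535553 0.02652903 0.1648    ]
```

View pics/w3.png

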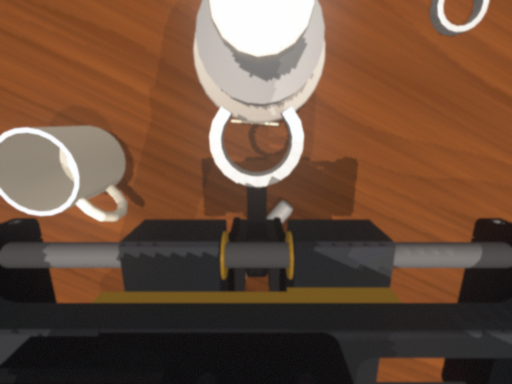

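```bash
python3 -m pendant '[[0.4,0.18,0,0,0,0,0],[0.4,0.18,0,0,0,0,0],[0.4,0.18,0,0,0,0,0],[0.4,0.18,0,0,0,0,0],[0.4,0.18,0,0,0,0,0],[0,0,0,0,0,0,0],[0,0,-0.1,0,0,0,0],[0,0,-0.1,0,0,0,0],[0,0,-0.1,0,0,0,0],[0,0,0,0,0,0,0]]' 30
python3 - <<'E'
from h import *
c=cap('scene');d=cap('wrist')
A=cv2.resize(c['image'][130:230,240:330],None,fx=4.4,fy=4.4,interpolation=2)[:,:396];B=d['image'][0:440]
B=cv2.resize(d['image'][:,130:390],(298,440));cv2.imwrite('pics/z3.png',cv2.cvtColor(np.hstack([A,B]),cv2.COLOR_RGB2BGR))
E
```

```text
clock: 12.62
position: [0.4908, 0.0268, 0.1574]
eef_rot: [[0.901, 0.435, -0.0], [0.435, -0.901, 0.0], [-0.0, -0.0, -1.0]]
wrist_force: [0.4, 0.7, -0.8]
gripper_width: 0.0119
gripper_force: 30.0
```

View pics/z3.png

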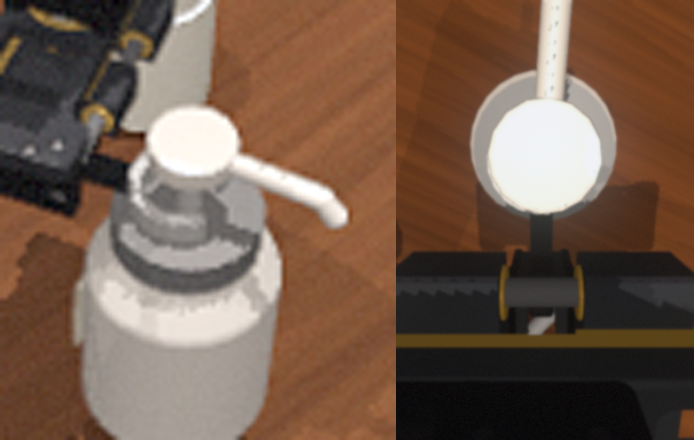

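```bash
python3 -m pendant '[[0,0,-0.04,0,0,0,0],[0,0,-0.03,0,0,0,0],[0,0,0,0,0,0,0],[0,0,0,0,0,0,0]]'
```

```text
clock: 13.22
position: [0.4911, 0.0268, 0.1558]
eef_rot: [[0.901, 0.435, 0.0], [0.435, -0.901, -0.0], [-0.0, 0.0, -1.0]]
wrist_force: [-0.3, 0.6, -1.5]
gripper_width: 0.0118
gripper_force: 30.0
```

```bash
python3 -m pendant '[[0,0,-0.03,0,0,0,0],[0,0,0,0,0,0,0],[0,0,0,0,0,0,0]]'; python3 -m pendant '[[0,0,-0.03,0,0,0,0],[0,0,0,0,0,0,0],[0,0,0,0,0,0,0]]'
```

```text
clock: 13.6
position: [0.4911, 0.0269, 0.1551]
eef_rot: [[0.901, 0.435, -0.0], [0.435, -0.901, -0.0], [-0.0, 0.0, -1.0]]
wrist_force: [0.4, 0.6, -1.1]
gripper_width: 0.0116
gripper_force: 30.0
clock: 13.98
position: [0.4911, 0.0268, 0.1549]
eef_rot: [[0.901, 0.435, 0.0], [0.435, -0.901, 0.0], [0.0, -0.0, -1.0]]
wrist_force: [-3.1, -0.0, 4.8]
gripper_width: 0.0116
gripper_force: 30.0
```

```bash
python3 -m pendant '[[0,0,0,0,0,0,0.3],[0,0,0,0,0,0,0.5],[0,0,0,0,0,0,0.5],[0,0,0,0,0,0,0.5],[0,0,0.4,0,0,0,0.5],[0,0,0.8,0,0,0,0.5],[0,0,1,0,0,0,0.5],[0,0,1,0,0,0,0.5],[0,0,1,0,0,0,0.5],[-0.3,-1,0.5,0,0,0,0.5],[-0.3,-1,0,0,0,0,0.5],[0,-1,0,0,0,0,0.5],[0,-1,0,0,0,0,0.5],[0,-1,0,0,0,0,0.5],[0,-1,0,0,0,0,0.5],[0,-1,0,0,0,0,0.5],[0,0,0,0,0,0,0.5]]'
python3 - <<'E'
from h import *
c=cap('scene');d=cap('top')
A=cv2.resize(c['image'][130:240,230:340],(440,440),interpolation=2);B=cv2.resize(d['image'][130:240,215:305],(360,440),interpolation=2)
cv2.imwrite('pics/z4.png',cv2.cvtColor(np.hstack([A,B]),cv2.COLOR_RGB2BGR))
E
```

```text
clock: 16.1
position: [0.4743, -0.1517, 0.2711]
eef_rot: [[0.903, 0.429, -0.001], [0.429, -0.903, -0.0], [-0.001, -0.0, -1.0]]
wrist_force: [-0.2, 0.8, -0.2]
gripper_width: 0.0434
gripper_force: 0.0
```

View pics/z4.png

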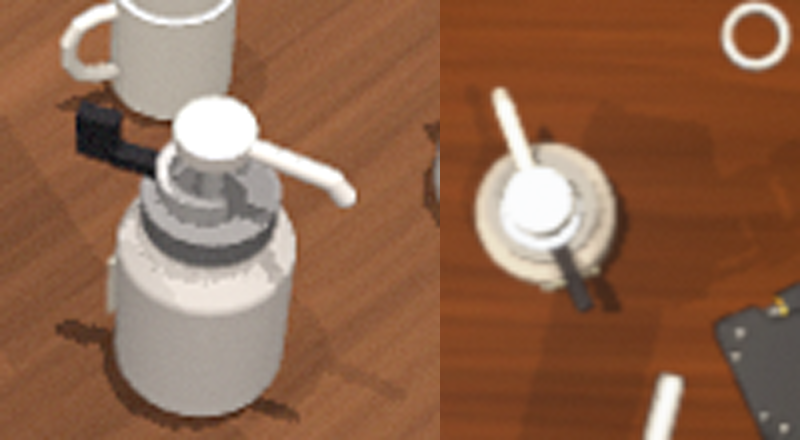

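The clip lies flat around the stem with its grip towards the robot. The bottle is still standing in place and the arm is clear of everything.

```bash
python3 -c "
from rig import robot
print(robot.finish_job())"
```

```text
the job is handed in; nothing more can be done
None
```

The lock clip is on the unlocked pump's stem, lying flat on the cap; both bottles were left standing, the arm was clear, and the job was handed in at about 16 s.

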